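# Seat the turntable deck in its pit and turn the catch over it

### The job

The round deck of the model turntable lies loose on its plywood board. Push it over the board with the fingertips, without ever lifting it, until it drops into the round pit and lies flat on the pit floor. Then push the brass catch round by its pin to its stop, so that it reaches over the seated deck, and leave the things standing around where they are.

Things in the scene. Friction and masses are not known exactly. Their poses are not given: they have to be found in the camera images.
- board: plywood turntable board, fixed to the bench, 160 (its x) x 220 (its y) x 18 mm. Origin at the centre of its underside, z up. The pit is round, 60 mm across with a 1.5 mm chamfer, 8.5 mm deep, its centre at x 0, y +45 mm. A flat inlaid track runs from the pit to the +x edge of the board; it is only look.
- deck: loose round turntable deck, a dark steel disc 56 mm across and 8 mm thick, about 80 g (more or less from time to time), with a flat inlaid track across its top. Origin at the centre of its underside. It starts lying on the board's top on the -y side of the pit and fits the pit with 2 mm to spare all round, any way round; seated, its top is 0.5 mm below the board's top.
- pit (a point): centre of the pit's floor, 9.5 mm above the board's underside
- catch_pivot (a point): the catch's upright axis where it meets the board's top, at x 0, y +87 mm of the board (42 mm from the pit's centre on the side away from the deck's start)
- catch_pin (a point): top centre of the catch's upright brass pin, 8 mm across, 24 mm from the pivot, rising to 20 mm above the board's top. The pin stands on the flat brass catch bar, which is 10 mm wide, reaches 30 mm from the pivot and lies 2.5 to 6.5 mm above the board's top, so that it passes over a seated deck; the screw at its pivot rises to 9 mm above the board's top.
- catch (a joint): turn of the catch about its upright axis, in rad, counterclockwise from above. 0: the bar points along the board's -x, clear of the pit. 1.57 (its stop): the bar points along the board's -y, at the pit's centre, and reaches 16 mm over the deck. It stays where it is left; about 0.7 N at the pin turns it.
- pot_a: small round paint pot, 26 x 26 x 30 mm, standing loose on the board, bystander; origin at the centre of its underside
- pot_b: small round paint pot, 26 x 26 x 36 mm, standing loose on the board, bystander; origin at the centre of its underside
- loupe: black eye loupe, a tapered cup 41 x 41 x 29 mm, on the bench, bystander; origin at the centre of its underside
- wagon: white model goods wagon, 14 x 70 x 32 mm, on the bench behind the board, bystander; origin at the centre of its underside
- cork: brown cork sanding block, 38 x 74 x 25 mm, on the bench behind the board, bystander; origin at the centre of its underside
- cup: small tin cup of pins, 44 x 44 x 27 mm, on the bench behind the controller, bystander; origin at the centre of its underside

How it is judged:
By the outcome, as a careful person would: the job done as asked, in the order asked, and still so for the second after the job is handed in, with the robot touching nothing.
It also fails if it takes over 48 s, if anything falls off the work surface, if the arm or the gripper's body presses on something with over 40 N, if the wrist force passes 120 N, or if a joint passes its speed limit or range.

### The arm

A 6-joint arm with a two-finger parallel gripper is mounted at the origin on a cart in front of the work surface, level with it; the furniture and walls round the work are solid. World frame = base frame: x ahead of the robot, y to its left, z up, the work surface at z = 0. Lengths are in mm, angles in rad, forces in N, time in s.
With the tool pointing down it reaches from about 150 to 775 mm from the base axis. Payload 6.1 kg.
Tool frame: the origin (TCP) lies midway between the tips of the shut fingers; the grasp point (between the pads) lies 19 mm behind it; z points along the fingers, y is the direction in which the jaws open and shut (so a half turn about z gives the same grasp; the last joint's range is limited). The gripper opens to 85 mm and grips with 20 to 120 N. Pads are 22 mm wide; open, the fingers measure 114 mm over their backs; the gripper's body (76 mm by 85 mm) begins 54 mm behind the grasp point. The pads swing forward as they close: fully open they stand 13 mm farther back than shut.
Start: joints at [-1.27, 0.126, -0.04, 1.405, 0, 1.571], TCP at [155.543, -501.413, 231.295] pointing down, gripper open.
Joint ranges: [-2.72, 2.72], [-0.95, 1.95], [-1.27, 1.35], [-1.78, 2.02], [-1.46, 1.47], [-3.14, 3.14]. Speed limits (rad/s): [2.39, 2.39, 3.01, 3.14, 3.14, 3.14].

### API

Orientations are given as a unit quaternion [x, y, z, w].
In Python, from plant import arm, cams gives the robot as it stands.
- The arm moves only by the tool apply_moves, never from a script. Its argument "moves" is a list of rows, each a list of 5 numbers: the shift along the tool's x, y, z as a fraction of full scale, then the turn about the tool's z as a fraction of full scale, then the opening, from 0 (shut) to 1 (fully open). A call has exactly 10 rows; each row shifts and turns the commanded pose from where the row before left it, along the tool's axes as they then stand; what a row does not reach is not made up. Full scale, the value 1, is 0.05 m for a shift and 5 degrees for a turn. A row lasts 1/10 s, in which the tool goes at most 50 mm and 8.59 degrees, less where a joint would pass 70% of its speed; a pose out of reach is approached as far as the arm can. A call with a number of a shift or a turn outside -1 to 1 is refused whole. A call with a gripper value outside its range is refused whole. The fingers move at their own pace and stop on an object; the grip force is fixed at half the most. Time passes only in rows, so rows that do not move let the fingers close, or fill a call up. It gives the time, the measured TCP pose, the force and the opening at its end, in the units of the state.
- arm.read_state(): the state, without advancing time (a new reading comes with each control period).
- cams.snapshot(name): name is "side" or "top"; returns the picture (480x640x3 uint8, red, green, blue); there is no depth.
- cams.camera_model(name): a dict with "fx", "fy", "cx", "cy" (pixels), "rvec" (rotation vector, rad) and "tvec" (3), from world to camera coordinates, as OpenCV has them. Camera axes: x right, y down, z forward; pixel columns grow to the right and rows downward; lengths in mm; the calibration is good to about 2 mm. A picture is of the moment at which its call begins. camera_model takes no time and is no camera call.
- arm.close_job(): hands the job in, once; it reports no verdict.
The state is a dict: "t": time; "joints": joint angles; "qd": joint speeds; "joint_torque": joint torques, N m; "ee_pos": TCP position; "tcp_rot": TCP orientation; "wrist_force": force on the tool from outside, world axes, zero at the start; "wrist_torque": the same for the moment, N m; "opening": finger opening in mm.
Only numpy, scipy, OpenCV 4.12 (cv2) and the standard library are available. Lean on these libraries where they do the work, as an engineer would, in place of code of your own. Each camera call takes 0.05 s, during which the arm holds its last target.

## Working session

There is one attempt and no reset: what is moved stays moved. The work goes in short steps, Python scripts to look and compute and a tool call to move; the robot and the scene stay as the last step left them, time stands still between calls to the robot, and variables do not carry over. Pictures are saved under pics/ and viewed, and the job is handed in when it is done.

Besides the shell and the picture viewer there is one more tool, called as name(argument=value, ...), one argument or row to a line, values as JSON. apply_moves: Moves the arm, as the interface text tells. Shift numbers are shares of 0.05 m and turn numbers shares of 5 degrees, none past 1 either way. Its arguments: {"type":"object","properties":{"moves":{"type":"array","items":{"type":"array","items":{"type":"number"}}}},"required":["moves"]}

```bash
ls; mkdir -p pics; python3 - <<'E'
from plant import arm,cams
import cv2
s=arm.read_state();print(s)
for n in("top","side"):
    cv2.imwrite(f"pics/{n}0.png",cams.snapshot(n)[:,:,::-1]);print(cams.camera_model(n))
E
```

```text
pics
{'t': 0.0, 'joints': array([-1.27001754e+00,  1.26398667e-01, -4.06040901e-02,  1.40540614e+00,
        1.07456093e-05,  1.57078132e+00]), 'qd': array([ 1.41633858e-04, -9.19389549e-04, -7.94767037e-04, -7.31551878e-04,
        4.60057465e-06, -6.36207851e-04]), 'joint_torque': array([ 3.90796242e-05, -4.35912681e+01,  3.52924776e+01,  1.73813920e-02,
        4.68775602e-05, -3.91627253e-06]), 'ee_pos': array([ 155.42095645, -501.04049565,  230.52047553]), 'tcp_rot': array([ 9.88711368e-01,  1.49830509e-01, -1.15481803e-04, -7.97988823e-04]), 'wrist_force': array([ 0.07676404,  0.2684545 , -0.23126559]), 'wrist_torque': array([0.04342797, 0.00123436, 0.00914472]), 'opening': 85.5888597632394}
{'fx': 503.76424315844963, 'fy': 503.76424315844963, 'cx': 314.2544645826225, 'cy': 242.41653508580052, 'rvec': array([ 2.14829665, -2.14154945,  0.16706313]), 'tvec': array([-144.32255492,  598.65650127,  819.26666075])}
{'fx': 509.84205225598, 'fy': 509.84205225598, 'cx': 323.947414557427, 'cy': 229.23127791240887, 'rvec': array([ 1.99607074, -0.62364061,  0.35868235]), 'tvec': array([-569.77407653,  162.07320304,  658.83708922])}
```

View pics/top0.png

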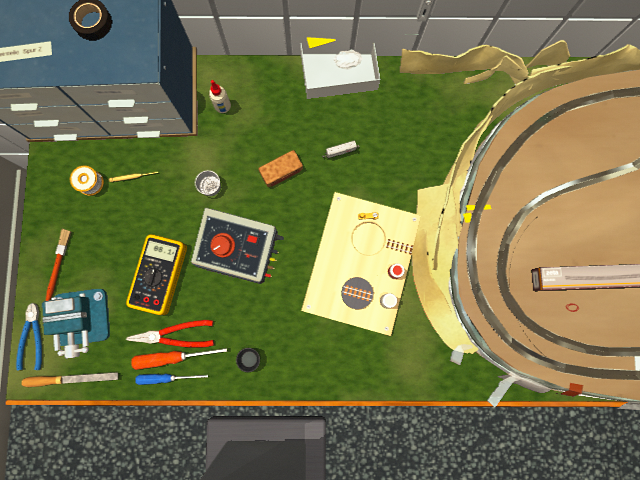

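View pics/side0.png

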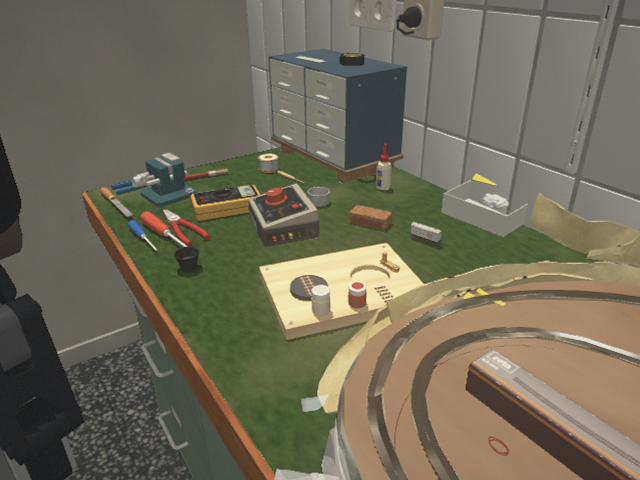

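```bash
cat > h.py <<'E'
import numpy as np,cv2
from plant import arm,cams
def ray(n,uv,z):
    m=cams.camera_model(n);R,_=cv2.Rodrigues(np.array(m['rvec']));t=np.array(m['tvec'])
    uv=np.atleast_2d(np.array(uv,float))
    d=np.c_[(uv[:,0]-m['cx'])/m['fx'],(uv[:,1]-m['cy'])/m['fy'],np.ones(len(uv))]@R
    C=-R.T@t
    return C+d*((z-C[2])/d[:,2])[:,None]
def proj(n,P):
    m=cams.camera_model(n);K=np.array([[m['fx'],0,m['cx']],[0,m['fy'],m['cy']],[0,0,1]])
    return cv2.projectPoints(np.atleast_2d(np.array(P,float)),np.array(m['rvec']),np.array(m['tvec']),K,None)[0][:,0]
def snap(n,f,x0,x1,y0,y1,k):
    im=cams.snapshot(n)[:,:,::-1].copy();cv2.imwrite(f"pics/{f}_full.png",im)
    cv2.imwrite(f"pics/{f}.png",cv2.resize(im[y0:y1,x0:x1],None,fx=k,fy=k,interpolation=cv2.INTER_CUBIC));return im
E
python3 - <<'E'
from h import *
im=cv2.imread("pics/top0.png");cv2.imwrite("pics/t0z.png",cv2.resize(im[185:345,290:430],None,fx=3.7,fy=3.7,interpolation=cv2.INTER_CUBIC))
im=cv2.imread("pics/side0.png");cv2.imwrite("pics/s0z.png",cv2.resize(im[235:345,250:430],None,fx=4.4,fy=4.4,interpolation=cv2.INTER_CUBIC))
print(ray("top",[[338,193],[418,215],[303,311],[390,335],[368,239],[358,293],[397,270],[389,300]],18).round(1))
for n in("top","side"):
  m=cams.camera_model(n);R,_=cv2.Rodrigues(m['rvec']);print(-R.T@m['tvec'])
E
```

```text
[[ 693.4 -185.    18. ]
 [ 653.6 -328.    18. ]
 [ 482.8 -123.4   18. ]
 [ 442.2 -273.7   18. ]
 [ 609.8 -237.9   18. ]
 [ 514.2 -219.2   18. ]
 [ 554.7 -288.2   18. ]
 [ 502.2 -273.1   18. ]]
[ 468.96250856 -138.82021845  900.67728977]
[ 190.28338867 -736.79469456  453.76463241]
```

View pics/t0z.png

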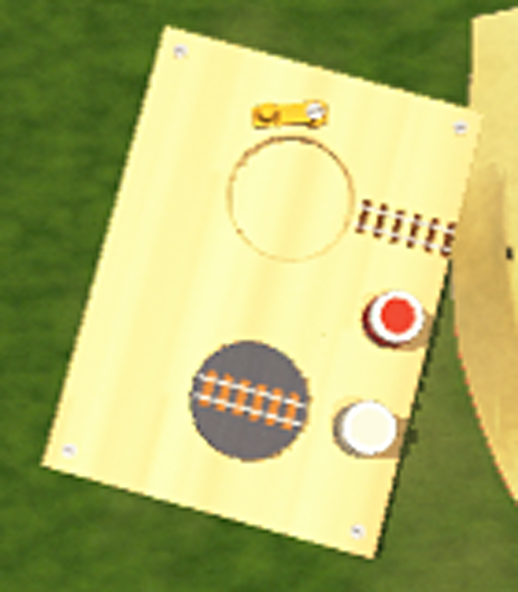

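View pics/s0z.png

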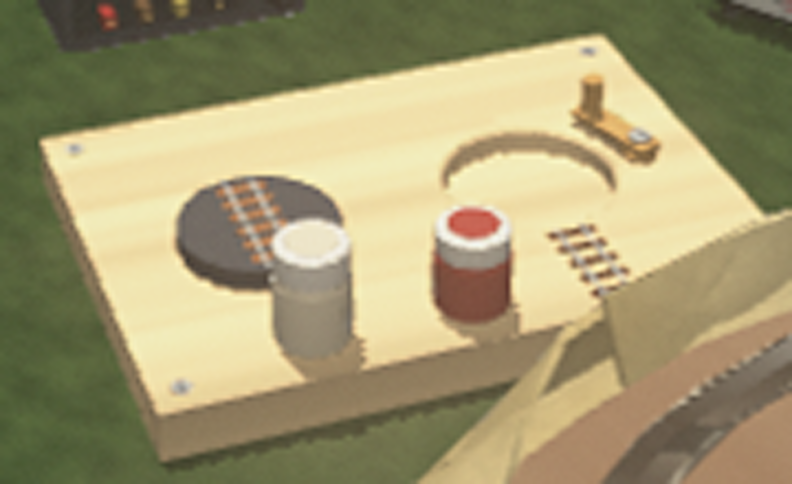

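```bash
python3 - <<'E'
from h import *
im=cv2.imread("pics/top0.png");hsv=cv2.cvtColor(im,cv2.COLOR_BGR2HSV)
# board corners
m=cv2.inRange(hsv,(15,40,150),(35,200,255));m[:,430:]=0;m[:180]=0;m[345:]=0;m[:,:295]=0
m=cv2.morphologyEx(m,cv2.MORPH_OPEN,np.ones((3,3)))
# screws at corners too
s=[[290+180/3.7,185+50/3.7],[290+460/3.7,185+128/3.7],[290+68/3.7,185+451/3.7],[290+357/3.7,185+531/3.7]]
S=ray("top",s,18)[:,:2];print("screws",S.round(1),"ctr",S.mean(0).round(1), [np.degrees(np.arctan2(*(v[::-1]))).round(2) for v in(S[0]-S[2],S[1]-S[3])])
c=max(cv2.findContours(m,0,1)[0],key=cv2.contourArea)
P=ray("top",c[:,0],18)[:,:2].astype(np.float32);print("rect",cv2.minAreaRect(P))
# deck
g=cv2.inRange(hsv,(0,0,40),(180,90,130));g[:255]=0;g[325:]=0;g[:,:325]=0;g[:,385:]=0
o=cv2.inRange(hsv,(5,100,100),(16,255,255))
c=max(cv2.findContours(g,0,1)[0],key=cv2.contourArea);h=cv2.convexHull(c)
P=ray("top",h[:,0],26)[:,:2].astype(np.float32);print("deck",cv2.minEnclosingCircle(P),cv2.fitEllipse(P))
# pit rim
V=hsv[:,:,2];gy=cv2.cvtColor(im,cv2.COLOR_BGR2GRAY)
bl=cv2.morphologyEx(gy,cv2.MORPH_BLACKHAT,np.ones((7,7)));k=(bl>12);k[:215]=0;k[260:]=0;k[:,:348]=0;k[:,389:]=0
ys,xs=np.nonzero(k);P=ray("top",np.c_[xs,ys],18)[:,:2]
from scipy.optimize import least_squares
f=lambda p:np.hypot(*(P-p[:2]).T)-p[2]
r=least_squares(f,[610,-238,30],loss='soft_l1',f_scale=1);print("pit",r.x,len(P),np.abs(r.fun).mean())
print("piv,pin",ray("top",[[290+316/3.7,185+111/3.7]],27),ray("top",[[290+266/3.7,185+115/3.7]],38))
print("pots", ray("top",[[290+398/3.7,185+316/3.7]],48),ray("top",[[290+369/3.7,185+427/3.7]],54))
print("hill",ray("top",[[452,270],[455,345]],20))
E
```

```text
screws [[ 683.3 -186.2]
 [ 645.2 -321.2]
 [ 489.9 -132.7]
 [ 453.2 -267.8]] ctr [ 567.9 -227. ] [np.float64(-15.47), np.float64(-15.54)]
rect ((575.1248168945312, -234.71652221679688), (220.92669677734375, 263.50604248046875), 88.19512176513672)
deck ((506.9239501953125, -214.91888427734375), 25.08304214477539) ((500.54913330078125, -213.86878967285156), (23.730066299438477, 51.51505661010742), 167.0824737548828)
pit [ 614.76876721 -239.15097646   31.74778263] 271 3.9799313850779816
piv,pin [[ 651.40746719 -250.61570379   27.        ]] [[ 647.09516219 -225.55815481   38.        ]]
pots [[ 551.1403055  -284.11916925   48.        ]] [[ 500.20466669 -268.86961773   54.        ]]
hill [[ 554.86281891 -384.5625181    20.        ]
 [ 425.65292965 -384.75952131   20.        ]]
```

```bash
cat >> h.py <<'E'
C=np.array([567.9,-227.]);a=np.radians(-15.5);by=np.array([np.cos(a),np.sin(a)]);bx=np.array([by[1],-by[0]])
def tob(p): d=np.atleast_2d(p)[:,:2]-C;return np.c_[d@bx,d@by]
def tow(p): p=np.atleast_2d(p);return C+p[:,:1]*bx+p[:,1:]*by
def deck(im,z=26):
    # im BGR ; dark neutral blob on board
    hsv=cv2.cvtColor(im,cv2.COLOR_BGR2HSV)
    q=proj("top",np.c_[tow([[-78,-108],[45,-108],[45,105],[-78,105]]),[18]*4]).astype(np.int32)
    M=np.zeros(im.shape[:2],np.uint8);cv2.fillConvexPoly(M,q,255)
    g=cv2.inRange(hsv,(0,0,30),(180,100,140))&M
    g=cv2.morphologyEx(g,cv2.MORPH_CLOSE,cv2.getStructuringElement(2,(9,9)))
    g=cv2.morphologyEx(g,cv2.MORPH_OPEN,cv2.getStructuringElement(2,(9,9)))
    c=max(cv2.findContours(g,0,1)[0],key=cv2.contourArea)
    e=cv2.fitEllipse(cv2.convexHull(c));w=ray("top",[e[0]],z)[0,:2]
    return e,w,tob(w)[0]
E
python3 - <<'E'
from h import *
im=cv2.imread("pics/top0.png");print(deck(im,24))
print(tob(ray("top",[[290+398/3.7,185+316/3.7]],48)),tob(ray("top",[[290+369/3.7,185+427/3.7]],54)))
print("to tool target",tow([[-20,-95]]),arm.read_state()['ee_pos'])
E
```

```text
(((356.8331604003906, 292.86767578125), (30.86600112915039, 31.312034606933594), 143.5792999267578), array([ 514.14080996, -216.63332486]), array([  4.37687478, -54.57436609]))
[[59.52060449 -0.88571798]] [[ 58.43762965 -54.04411607]]
to tool target [[ 481.69987447 -182.33974521]] [ 155.42908932 -501.08214501  230.60625484]
```

apply_moves(
  moves=[
    [0,0,0,1,0.4],
    [0,0,0,1,0.4],
    [0,0,0,1,0.4],
    [0,0,0,1,0.4],
    [0,0,0,1,0.4],
    [0,0,0,1,0.4],
    [0,0,0,0.54,0.4],
    [0,-0.4,0,0,0.4],
    [0,-0.7,0,0,0.4],
    [0,-0.7,0,0,0.4],
  ],
)

```text
t: 1.1
ee_pos: [179.5, -413.7, 230.5]
tcp_rot: [0.991, -0.135, -0.0, -0.001]
wrist_force: [0.1, -0.4, 0.4]
opening: 34.1
```

apply_moves(
  moves=[
    [0.3,-0.6,0,0,0.4],
    [0.5,-0.7,0,0,0.4],
    [0.5,-0.7,0,0,0.4],
    [0.5,-0.7,0,0,0.4],
    [0.5,-0.7,0,0,0.4],
    [0.5,-0.7,0,0,0.4],
    [0.5,-0.7,0,0,0.4],
    [0.5,-0.5,0.3,0,0.4],
    [0.4,-0.28,0.6,0,0.4],
    [0.25,0,0.5,0,0.4],
  ],
)

```text
t: 2.1
ee_pos: [470.0, -203.4, 159.8]
tcp_rot: [0.991, -0.133, -0.0, -0.0]
wrist_force: [-0.3, -0.1, 0.3]
opening: 34.4
```

```bash
python3 - <<'E'
from h import *
snap("top","a",270,470,170,370,3)
snap("side","b",230,430,200,350,4)
s=arm.read_state();print(s['ee_pos'],tob(s['ee_pos']),s['wrist_force'],s['opening'])
E
```

```text
[ 467.60974718 -203.87509461  157.31706139] [[   4.51754123 -102.82260394]] [-0.48678177  0.56758998  0.02363972] 33.89661765372164
```

View pics/a.png

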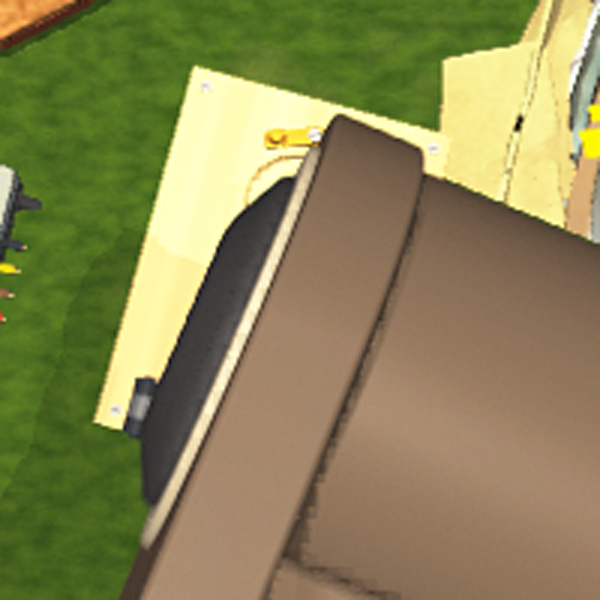

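View pics/b.png

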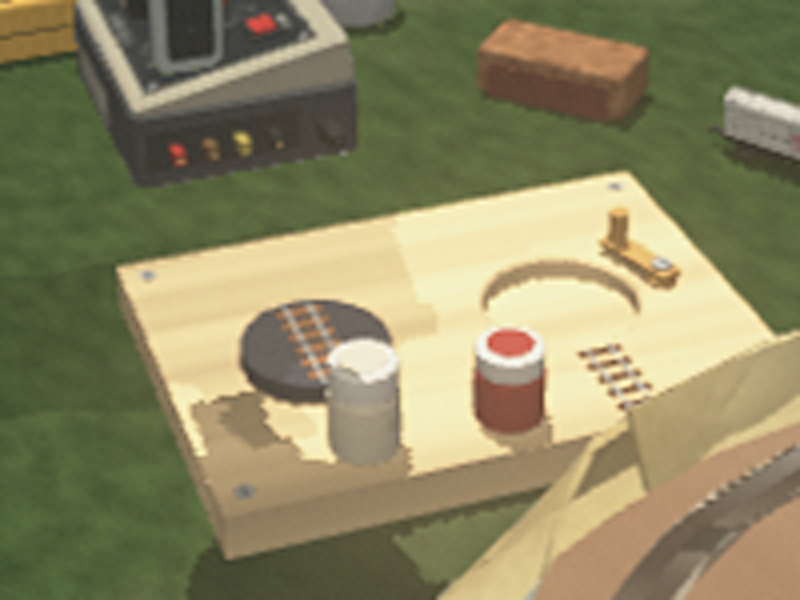

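apply_moves(
  moves=[
    [0,0,0.4,0,0.4],
    [0,0,0.4,0,0.4],
    [0,0,0.4,0,0.4],
    [0,0,0.4,0,0.4],
    [0,0,0.4,0,0.4],
    [0,0,0.35,0,0.4],
    [0,0,0.2,0,0.4],
    [0,0,0.1,0,0.4],
    [0,0,0.04,0,0.4],
    [0,0,0,0,0.4],
  ],
)

```text
t: 3.2
ee_pos: [468.7, -205.4, 27.5]
tcp_rot: [0.991, -0.135, 0.0, 0.0]
wrist_force: [-0.4, 0.1, -0.3]
opening: 34.3
```

```bash
python3 - <<'E'
from h import *
snap("side","c",230,430,200,350,4)
s=arm.read_state();print(s['ee_pos'],tob(s['ee_pos']),s['wrist_force'],s['opening'])
E
```

```text
[ 468.80525291 -205.36466523   27.62467532] [[   5.63345184 -101.27250778]] [ 0.65705035  0.12802694 -0.48228383] 33.90247766507482
```

View pics/c.png

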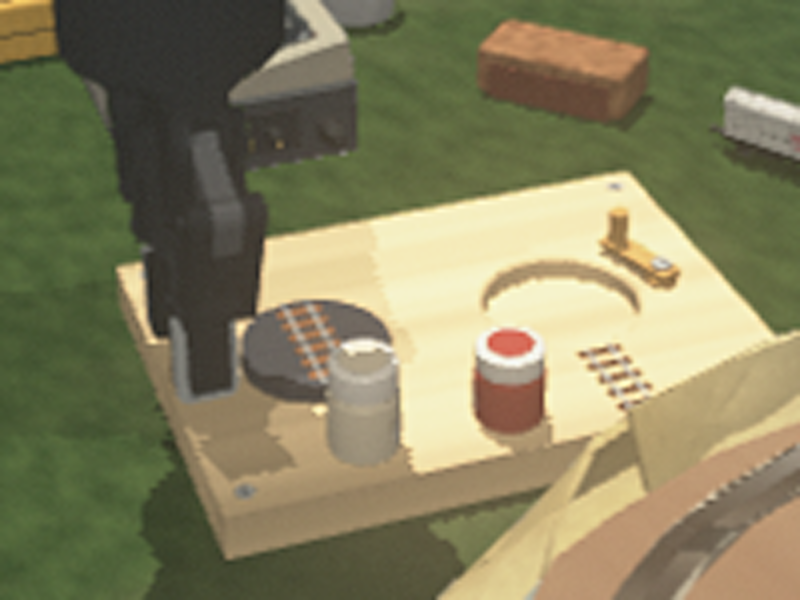

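apply_moves(
  moves=[
    [0,-0.03,0.06,0,0.4],
    [0,0,0.04,0,0.4],
    [0,0,0.02,0,0.4],
    [0,0,0.02,0,0.4],
    [0,0,0,0,0.4],
    [0,0,0,0,0.4],
    [0,0,0,0,0.4],
    [0,0,0,0,0.4],
    [0,0,0,0,0.4],
    [0,0,0,0,0.4],
  ],
)

```text
t: 4.25
ee_pos: [468.8, -203.7, 19.8]
tcp_rot: [0.991, -0.135, 0.0, 0.0]
wrist_force: [0.3, 0.1, -0.5]
opening: 34.1
```

```bash
python3 - <<'E'
from h import *
snap("side","d",250,350,240,320,8)
s=arm.read_state();print(s['ee_pos'],tob(s['ee_pos']),s['wrist_force'],s['opening'])
E
```

```text
[ 468.7848668  -203.67296891   19.79399743] [[   4.0087297  -101.74423863]] [-0.23235336 -1.15415471 -0.54148708] 34.34132927943984
```

View pics/d.png

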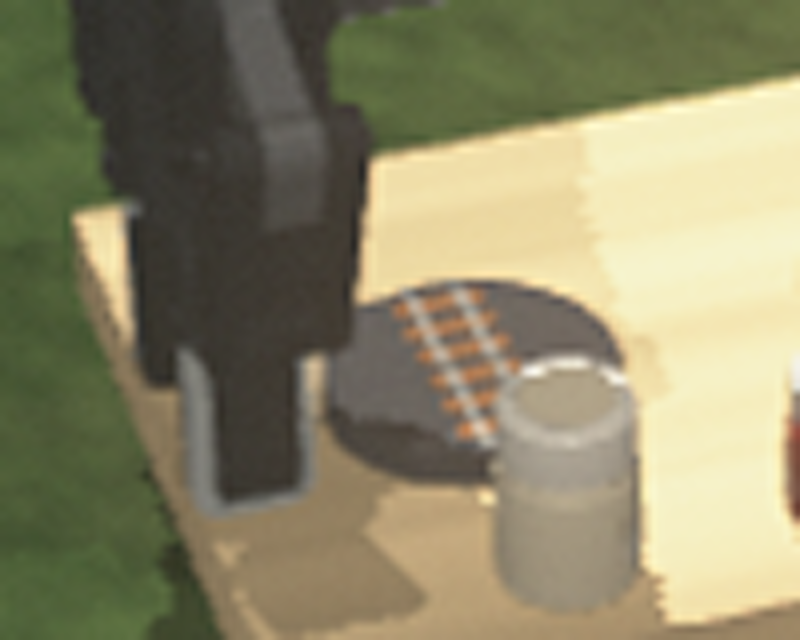

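apply_moves(
  moves=[
    [0,0,0.02,0,0.4],
    [0,0,0,0,0.4],
    [0,0,0.02,0,0.4],
    [0,0,0,0,0.4],
    [0,0,0.02,0,0.4],
    [0,0,0,0,0.4],
    [0,0,0,0,0.4],
    [0,0,0,0,0.4],
    [0,0,0,0,0.4],
    [0,0,0,0,0.4],
  ],
)

```text
t: 5.3
ee_pos: [468.8, -203.7, 17.2]
tcp_rot: [0.991, -0.135, 0.0, 0.0]
wrist_force: [-2.3, 0.5, 6.2]
opening: 34.2
```

```bash
python3 - <<'E'
from h import *
snap("side","e",250,350,240,320,8)
s=arm.read_state();print(s['ee_pos'],tob(s['ee_pos']),s['wrist_force'],s['opening'])
E
```

```text
[ 468.85271622 -203.68807393   17.21163167] [[   4.00515339 -101.67482022]] [-1.51890404  0.15763514  5.36176205] 34.20736735051214
```

View pics/e.png

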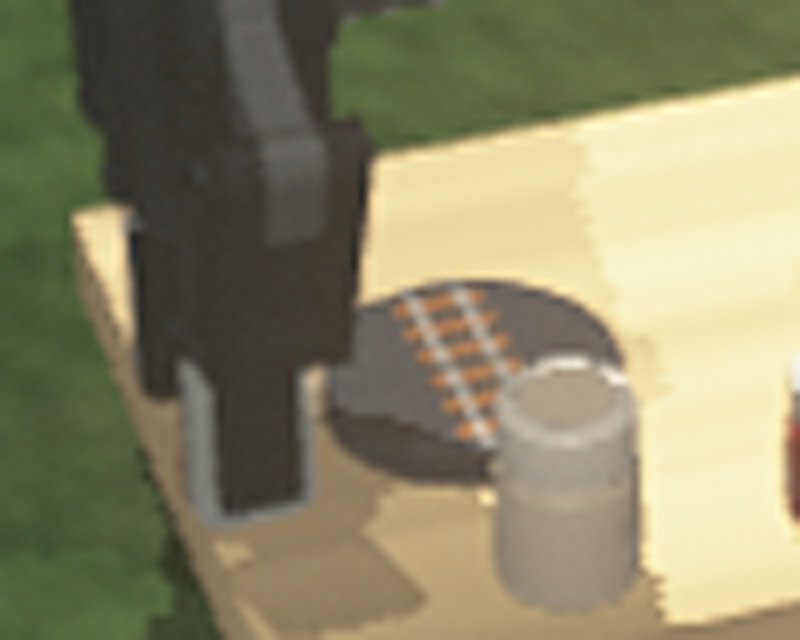

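apply_moves(
  moves=[
    [0,0,-0.05,0,0.4],
    [0.1,0,0,0,0.4],
    [0.15,0,0,0,0.4],
    [0.15,-0.01,0,0,0.4],
    [0.15,-0.01,0,0,0.4],
    [0.15,-0.01,0,0,0.4],
    [0.15,-0.01,0,0,0.4],
    [0.15,-0.01,0,0,0.4],
    [0.15,-0.01,0,0,0.4],
    [0.1,0,0,0,0.4],
  ],
)

```text
t: 6.35
ee_pos: [530.6, -217.6, 19.2]
tcp_rot: [0.991, -0.134, 0.0, -0.0]
wrist_force: [-1.0, -0.1, 0.6]
opening: 34.0
```

```bash
python3 - <<'E'
from h import *
snap("side","f",230,430,200,350,4)
s=arm.read_state();print(s['ee_pos'],tob(s['ee_pos']),s['wrist_force'],s['opening'])
E
```

```text
[ 531.23554631 -217.78178472   19.27917261] [[  0.91519609 -37.79444501]] [-0.15677414 -0.41578977 -0.18092332] 34.31358678616823
```

View pics/f.png

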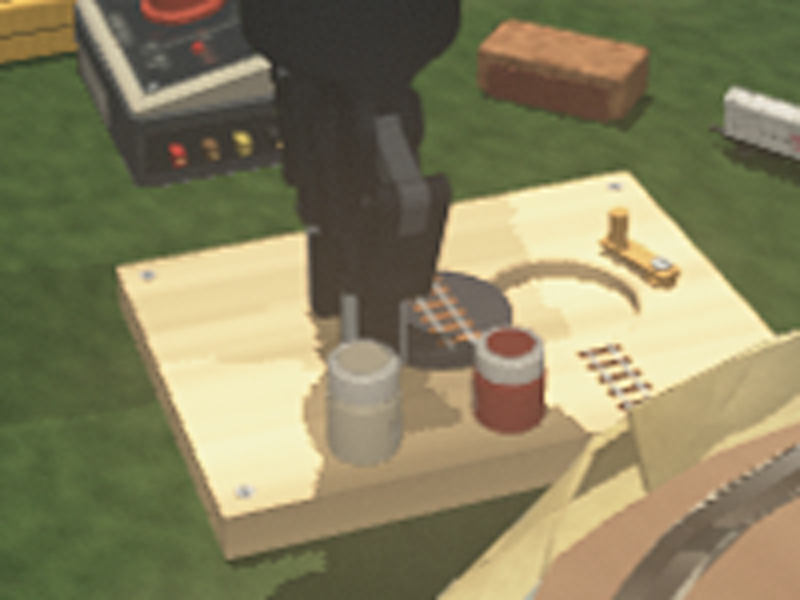

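apply_moves(
  moves=[
    [0.1,-0.01,0,0,0.4],
    [0.1,-0.01,0,0,0.4],
    [0.1,0,0,0,0.4],
    [0.1,0,0,0,0.4],
    [0.1,0,0,0,0.4],
    [0.08,0,0,0,0.4],
    [0.06,0,0,0,0.4],
    [0.06,0,0,0,0.4],
    [0.06,0,0,0,0.4],
    [0,0,0,0,0.4],
  ],
)

```text
t: 7.4
ee_pos: [567.1, -226.7, 19.3]
tcp_rot: [0.991, -0.135, 0.0, 0.0]
wrist_force: [0.5, -0.1, -0.1]
opening: 34.0
```

```bash
python3 - <<'E'
from h import *
snap("side","g",300,420,230,320,6)
s=arm.read_state();print(s['ee_pos'],tob(s['ee_pos']),s['wrist_force'],s['opening'])
E
```

```text
[ 566.93600901 -226.70054709   19.29995729] [[-0.03094656 -1.00895638]] [ 0.25597418  0.78091785 -0.6434781 ] 34.532651335914025
```

View pics/g.png

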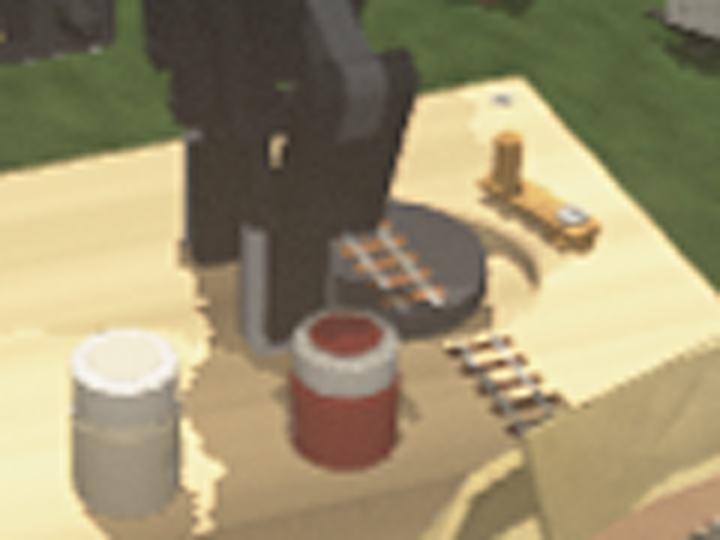

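apply_moves(
  moves=[
    [0.05,0,0,0,0.4],
    [0.05,0,0,0,0.4],
    [0.04,0,0,0,0.4],
    [0.04,0,0,0,0.4],
    [0.04,0,0,0,0.4],
    [0.03,0,0,0,0.4],
    [0,0,0,0,0.4],
    [0,0,0,0,0.4],
    [0,0,0,0,0.4],
    [0,0,0,0,0.4],
  ],
)

```text
t: 8.45
ee_pos: [578.7, -229.9, 19.3]
tcp_rot: [0.991, -0.135, 0.0, 0.0]
wrist_force: [0.1, -0.2, 0.5]
opening: 34.3
```

```bash
python3 - <<'E'
from h import *
snap("side","i",300,420,230,320,6)
s=arm.read_state();print(s['ee_pos'],tob(s['ee_pos']),s['wrist_force'],s['opening'])
E
```

```text
[ 578.73602298 -229.93730956   19.33196473] [[-0.06532024 11.22688357]] [ 0.80245435  0.13422774 -0.2166496 ] 34.08240928600054
```

View pics/i.png

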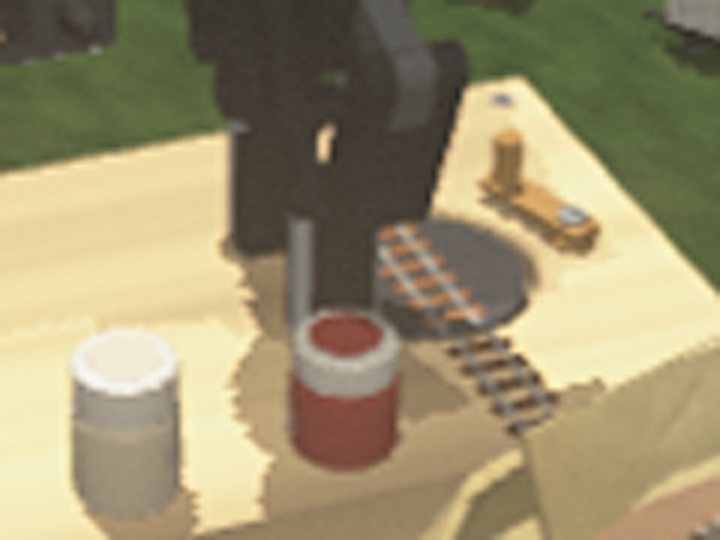

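apply_moves(
  moves=[
    [0.02,0,0,0,0.4],
    [0.02,0,0,0,0.4],
    [0.02,0,0,0,0.4],
    [0,0,0,0,0.4],
    [0,0,0,0,0.4],
    [-0.1,0,0,0,0.4],
    [-0.2,0,-0.1,0,0.4],
    [-0.2,0,-0.3,0,0.4],
    [-0.1,0,-0.3,0,0.4],
    [0,0,0,0,0.4],
  ],
)

```text
t: 9.5
ee_pos: [553.7, -223.2, 58.1]
tcp_rot: [0.991, -0.135, 0.003, 0.001]
wrist_force: [0.7, 0.6, 0.9]
opening: 34.2
```

```bash
python3 - <<'E'
from h import *
snap("side","j",300,420,230,320,6)
s=arm.read_state();print(s['ee_pos'],tob(s['ee_pos']),s['wrist_force'],s['opening'])
E
```

```text
[ 553.73387332 -223.21544953   56.89271883] [[  0.13882461 -14.66228819]] [ 0.59625499  0.25755467 -0.30200338] 34.139268896067556
```

View pics/j.png

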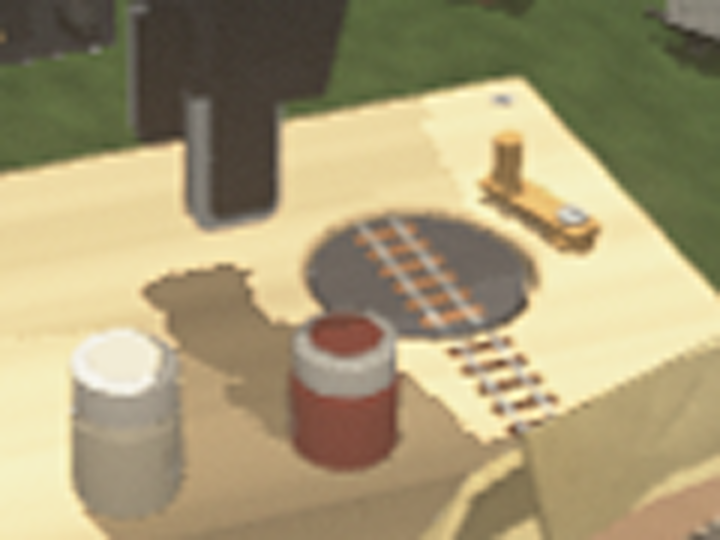

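```bash
python3 - <<'E'
from h import *
im=cv2.imread("pics/j_full.png")
cv2.imwrite("pics/jz.png",cv2.resize(im[260:292,345:395],None,fx=16,fy=16,interpolation=cv2.INTER_NEAREST))
t=np.linspace(0,2*np.pi,12,endpoint=False)
b=lambda r,z:proj("side",np.c_[tow(np.c_[r*np.cos(t),45+r*np.sin(t)]),[z]*12])
print(b(28,17.5).min(0),b(28,17.5).max(0),b(30,18).min(0),b(30,18).max(0))
hsv=cv2.cvtColor(im,cv2.COLOR_BGR2HSV);g=cv2.inRange(hsv,(0,0,30),(180,95,130));g[:262]=0;g[290:]=0;g[:,:348]=0;g[:,392:]=0
ys,xs=np.nonzero(g);print(xs.min(),xs.max(),ys.min(),ys.max())
P=tob(ray("side",np.c_[xs,ys],17.5));print(np.percentile(P,[0,1,99,100],axis=0))
E
```

```text
[351.24748707 265.90239207] [387.82066702 286.13293983] [349.96329404 264.95720691] [389.16130841 286.62443008]
351 388 266 285
[[-26.85385919  10.41472231]
 [-25.7790449   17.50494909]
 [ 25.58847891  72.24644961]
 [ 26.91795051  73.66161211]]
```

View pics/jz.png

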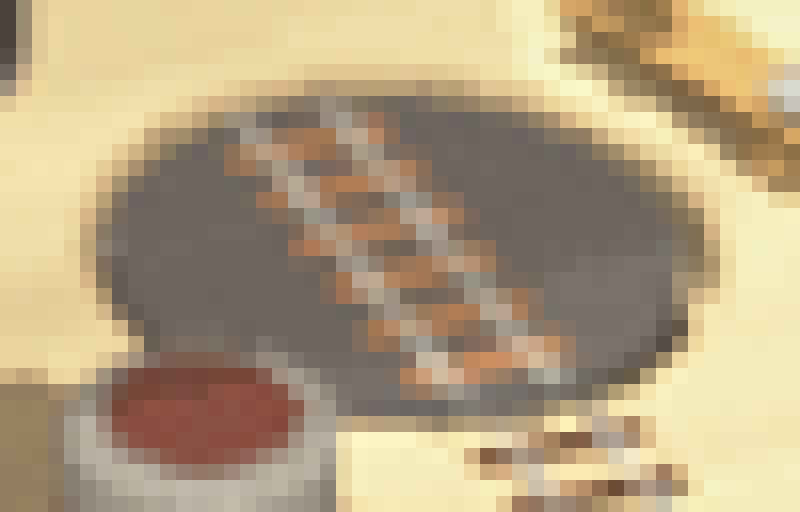

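```bash
python3 - <<'E'
from h import *
print(tob([[651.4,-250.6],[647.1,-225.56]]))
# side: pin top at crop j (508,140)/6+(300,230) z~38 ; pivot screw top (572,214)
print(tob(ray("side",[[300+508/6,230+138/6]],38)),tob(ray("side",[[300+572/6,230+214/6]],27)))
for th in (0,.2,.4,.6): print(th,proj("side",np.r_[tow([[-24*np.cos(th),87-24*np.sin(th)]])[0],38]),proj("top",np.r_[tow([[-24*np.cos(th),87-24*np.sin(th)]])[0],38]))
E
```

```text
[[  0.42727429  86.76996852]
 [-22.55290724  75.93470863]]
[[-22.45943979  79.8182716 ]] [[ 0.89372481 87.56937319]]
0 [[388.42725787 251.71515446]] [[362.71316886 209.88988648]]
0.2 [[385.78611435 252.3967111 ]] [[362.27989272 212.53161693]]
0.4 [[383.49747175 253.35459267]] [[362.39234515 215.2174806 ]]
0.6 [[381.65044722 254.55539797]] [[363.04735719 217.84030365]]
```

apply_moves(
  moves=[
    [0,0,-0.4,0,0],
    [0.2,-0.2,-0.4,0,0],
    [0.4,-0.2,0,0,0],
    [0.4,-0.2,0,0,0],
    [0.4,-0.2,0,0,0],
    [0.4,-0.11,0,0,0],
    [0.34,0,0,0,0],
    [0,0,0,1,0],
    [0,0,0,1,0],
    [0,0,0,1,0],
  ],
)

```text
t: 10.55
ee_pos: [645.6, -265.3, 93.7]
tcp_rot: [0.979, -0.203, 0.003, -0.025]
wrist_force: [0.0, -0.8, 1.1]
opening: 0.1
```

apply_moves(
  moves=[
    [0,0,0,1,0],
    [0,0,0,1,0],
    [0,0,0,1,0],
    [0,0,0.2,1,0],
    [0,0,0.4,0,0],
    [0,0,0.3,0,0],
    [0,0,0,0,0],
    [0,0,0,0,0],
    [0,0,0,0,0],
    [0,0,0,0,0],
  ],
)

```text
t: 11.55
ee_pos: [600.7, -342.6, 50.9]
tcp_rot: [0.958, -0.281, 0.002, -0.062]
wrist_force: [-0.3, 0.4, 0.3]
opening: -0.0
```

```bash
python3 - <<'E'
from h import *
snap("side","k",300,440,200,305,5.7)
s=arm.read_state();print(s['ee_pos'],tob(s['ee_pos']),s['tcp_rot'],s['wrist_force'],s['opening'])
E
```

```text
[ 600.54309334 -342.68844396   50.79220762] [[102.75742044  62.37227072]] [ 0.95770097 -0.28098677  0.00218334 -0.06205258] [ 0.69857542  0.45701741 -0.7021196 ] 0.060235295915583735
```

View pics/k.png

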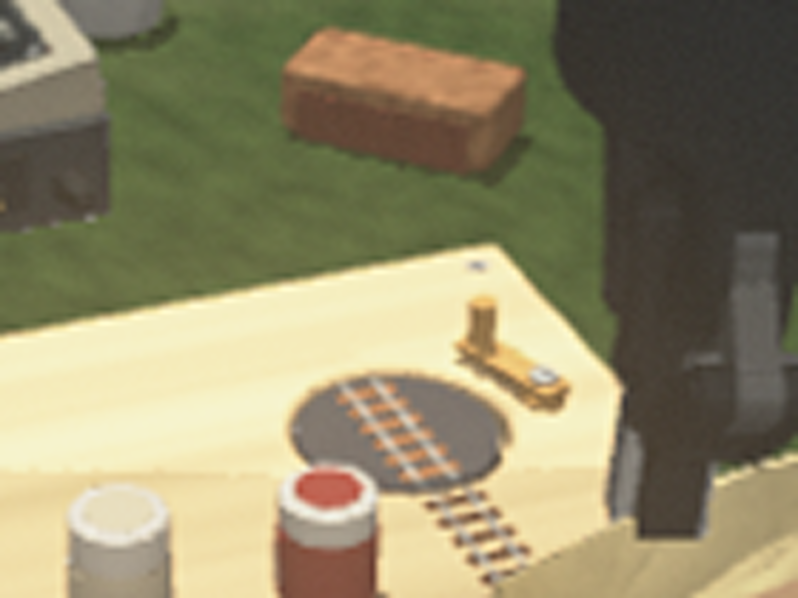

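```bash
python3 - <<'E'
from h import *
s=arm.read_state();print(s['joints'].round(3),s['t'])
E
```

```text
[-0.57   0.512  0.085  1.174  0.12   3.141] 11.6
```

apply_moves(
  moves=[
    [0,0,-0.5,0,0],
    [0,0,-0.3,0,0],
    [0,0,0,-1,0],
    [0,0,0,-1,0],
    [0,0,0,-1,0],
    [0,0,0,-1,0],
    [0,0,0,-1,0],
    [0,0,0,-1,0],
    [0,0,0,-1,0],
    [0,0,0,-1,0],
  ],
)

```text
t: 12.6
ee_pos: [598.7, -347.5, 90.2]
tcp_rot: [0.996, 0.065, 0.023, -0.058]
wrist_force: [0.3, 0.6, -0.6]
opening: -0.1
```

```bash
python3 - <<'E'
from h import *
s=arm.read_state();print(s['joints'].round(3),s['t'],tob(s['ee_pos']),s['tcp_rot'],s['ee_pos'])
from scipy.spatial.transform import Rotation as R
M=R.from_quat(s['tcp_rot']).as_matrix();print(M.round(3),np.degrees(np.arctan2(M[1,0],M[0,0])))
E
```

```text
[-0.577  0.499  0.151  1.256  0.12   2.432] 12.6 [[107.88329129  61.83373982]] [ 0.9959412   0.06508114  0.02316347 -0.05769767] [ 598.65431915 -347.48397309   90.15174368]
[[ 0.99   0.132  0.039]
 [ 0.127 -0.985  0.118]
 [ 0.054 -0.112 -0.992]] 7.30459314402977
```

apply_moves(
  moves=[
    [0,0,0,-1,0],
    [0,0,0,-1,0],
    [0,0,0,-1,0],
    [0,0,0,-1,0],
    [0,0,0,-1,0],
    [0,0,0,-1,0],
    [0,0,0,-0.5,0],
    [0,0,0,0,0],
    [0,0,0,0,0],
    [0,0,0,0,0],
  ],
)

```text
t: 13.6
ee_pos: [598.4, -347.5, 89.7]
tcp_rot: [0.939, 0.339, 0.038, -0.049]
wrist_force: [0.2, -0.3, -0.2]
opening: 0.0
```

```bash
cat >> h.py <<'E'
from scipy.spatial.transform import Rotation as Ro
def units(target_b,z):
    s=arm.read_state();M=Ro.from_quat(s['tcp_rot']).as_matrix();w=np.r_[tow([target_b])[0],z]
    print('t',s['t'],'F',s['wrist_force'].round(1),'now',tob(s['ee_pos']).round(1),s['ee_pos'].round(1),'yaw',np.degrees(np.arctan2(M[1,0],M[0,0])).round(1),'units',(M.T@(w-s['ee_pos'])/50).round(3))
    return M
E
python3 - <<'E'
from h import *
M=units([-45,92],90);print(M.round(3),arm.read_state()['joints'].round(2))
# -x axis in board coords
v=-M[:,0];print(v[:2]@bx,v[:2]@by)
snap("top","l",270,470,170,370,3)
E
```

```text
t 13.6 F [ 0.2 -0.3 -0.2] now [[107.9  61.6]] [ 598.4 -347.5   89.7] yaw 39.5 units [ 2.839 -1.233  0.376]
[[ 0.767  0.64   0.038]
 [ 0.633 -0.765  0.118]
 [ 0.105 -0.067 -0.992]] [-0.58  0.5   0.15  1.26  0.12  1.87]
0.8148157767398827 -0.5701564588844081
```

View pics/l.png

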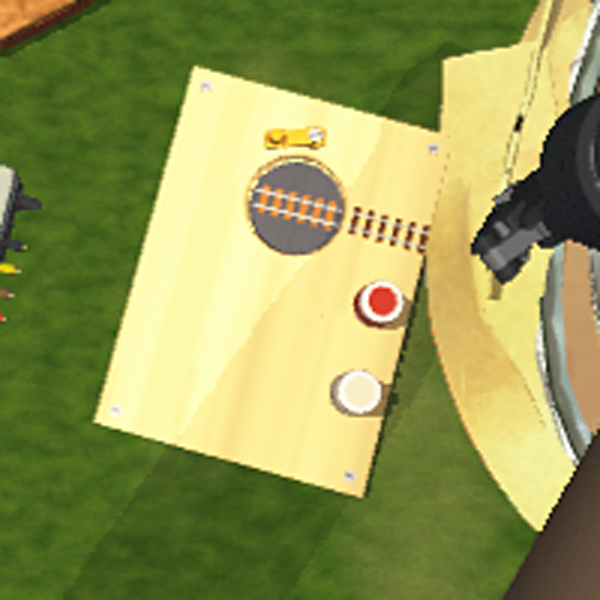

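apply_moves(
  moves=[
    [0.2,-0.1,0.03,0,0],
    [0.4,-0.17,0.05,0,0],
    [0.4,-0.17,0.05,0,0],
    [0.4,-0.17,0.05,0,0],
    [0.4,-0.17,0.05,0,0],
    [0.4,-0.17,0.05,0,0],
    [0.4,-0.17,0.05,0,0],
    [0.2,-0.11,0.03,0,0],
    [0,0,0,0,0],
    [0,0,0,0,0],
  ],
)

```text
t: 14.65
ee_pos: [666.7, -209.7, 90.3]
tcp_rot: [0.939, 0.34, 0.038, -0.049]
wrist_force: [-0.1, -1.2, 1.0]
opening: 0.2
```

```bash
python3 - <<'E'
from h import *
M=units([-45,92],31);print(M.round(3),arm.read_state()['joints'].round(2))
E
```

```text
t 14.65 F [-0.1 -1.2  1. ] now [[-43.1  90.6]] [ 666.7 -209.7   90.3] yaw 39.6 units [-0.077  0.081  1.182]
[[ 0.767  0.641  0.037]
 [ 0.634 -0.765  0.118]
 [ 0.104 -0.067 -0.992]] [-0.36  0.49  0.14  1.22  0.12  2.09]
```

apply_moves(
  moves=[
    [-0.04,0.04,0.1,0,0],
    [-0.04,0.04,0.25,0,0],
    [0,0,0.25,0,0],
    [0,0,0.25,0,0],
    [0,0,0.2,0,0],
    [0,0,0.1,0,0],
    [0,0,0.03,0,0],
    [0,0,0,0,0],
    [0,0,0,0,0],
    [0,0,0,0,0],
  ],
)

```text
t: 15.65
ee_pos: [669.1, -208.4, 31.9]
tcp_rot: [0.939, 0.339, 0.038, -0.049]
wrist_force: [-0.9, -0.1, 0.8]
opening: -0.0
```

```bash
python3 - <<'E'
from h import *
snap("side","m",300,440,200,305,5.7)
M=units([-45,92],31)
E
```

```text
t 15.7 F [-0.2  0.1  0.3] now [[-44.9  92.5]] [ 669.  -208.4   31.8] yaw 39.6 units [-0.006 -0.008  0.017]
```

View pics/m.png

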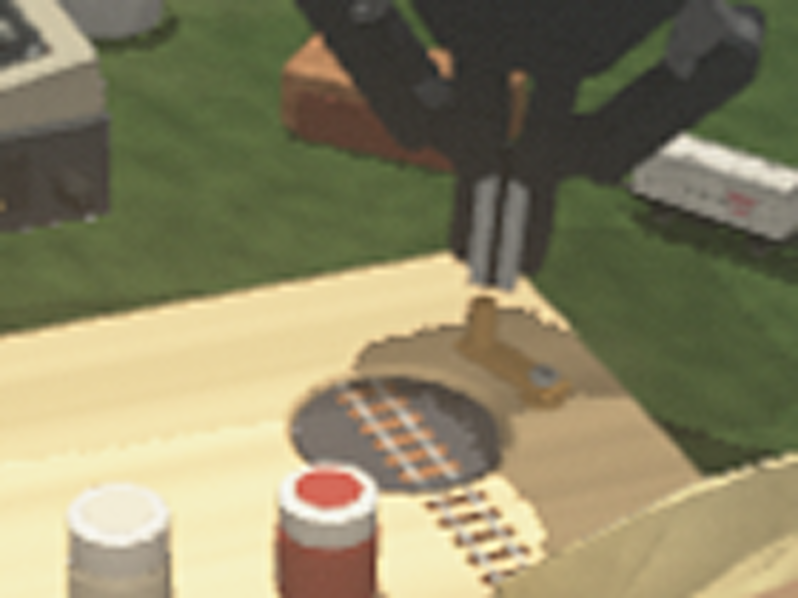

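apply_moves(
  moves=[
    [-0.06,0,0,0,0],
    [-0.06,0,0,0,0],
    [-0.06,0,0,0,0],
    [-0.06,0,0,0,0],
    [-0.06,0,0,0,0],
    [-0.06,0,0,0,0],
    [-0.06,0,0,0,0],
    [-0.06,0,0,0,0],
    [-0.06,0,0,0,0],
    [0,0,0,0,0],
  ],
)

```text
t: 16.7
ee_pos: [647.6, -225.8, 28.3]
tcp_rot: [0.939, 0.339, 0.038, -0.049]
wrist_force: [-0.2, -0.5, 0.3]
opening: -0.2
```

```bash
python3 - <<'E'
from h import *
snap("side","n",300,440,200,305,5.7)
M=units([-45,92],31)
E
```

```text
t 16.75 F [-0.  -0.1 -0.4] now [[-22.6  76.6]] [ 647.7 -225.7   28.3] yaw 39.5 units [ 0.547 -0.004  0.003]
```

View pics/n.png

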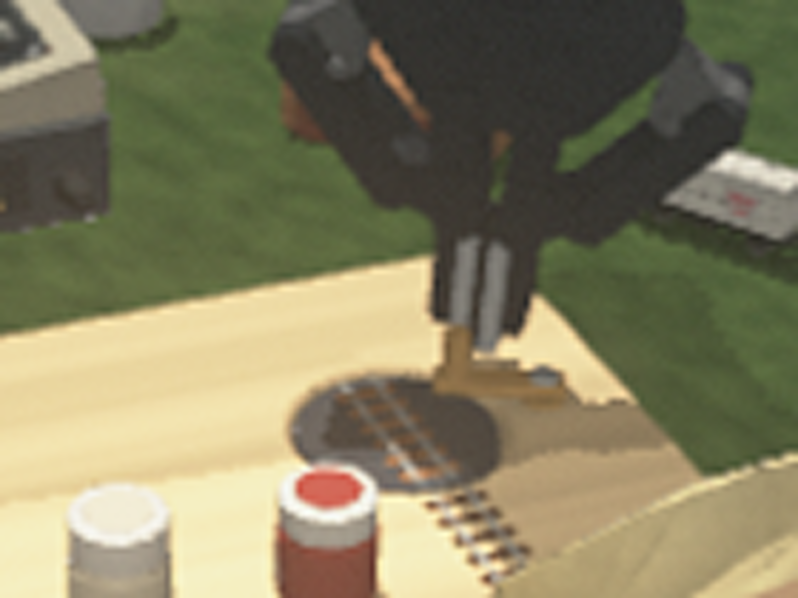

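apply_moves(
  moves=[
    [-0.05,0,-0.005,0,0],
    [-0.05,0,-0.005,0,0],
    [-0.05,0,-0.005,0,0],
    [-0.03,0,-0.003,0,0],
    [-0.02,0,-0.002,0,0],
    [0,0,0,0,0],
    [-0.02,0,-0.002,0,0],
    [0,0,0,0,0],
    [0,0,0,0,0],
    [0,0,0,0,0],
  ],
)

```text
t: 17.75
ee_pos: [639.9, -232.2, 28.4]
tcp_rot: [0.939, 0.339, 0.038, -0.049]
wrist_force: [3.6, 1.7, -1.0]
opening: -0.1
```

```bash
python3 - <<'E'
from h import *
snap("side","o",300,440,200,305,5.7)
M=units([-45,92],31)
E
```

```text
t 17.8 F [ 3.6  2.7 -1. ] now [[-14.2  70.7]] [ 639.8 -232.2   28.3] yaw 39.6 units [ 0.751 -0.002  0.026]
```

View pics/o.png

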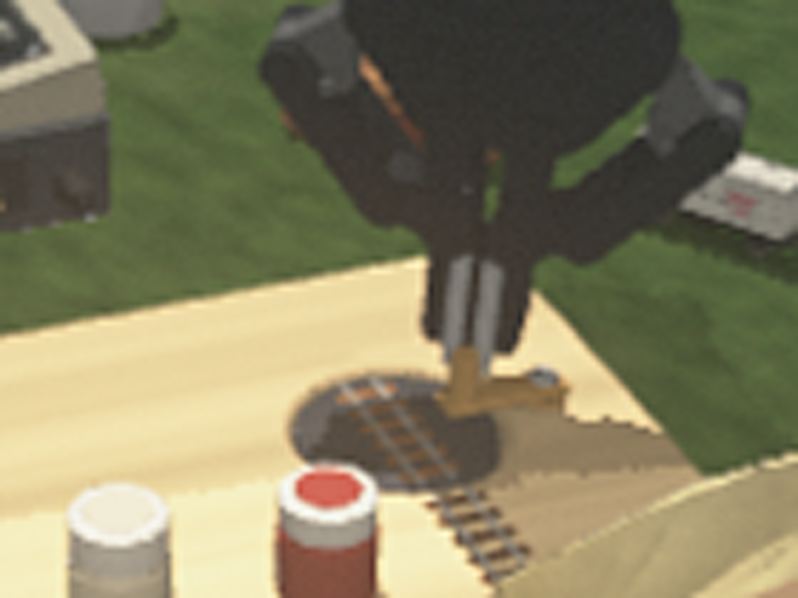

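apply_moves(
  moves=[
    [-0.03,0,-0.003,0,0],
    [0,0,0,0,0],
    [0,0,0,0,0],
    [0.06,0,0,0,0],
    [0.2,0,-0.02,0,0],
    [0.3,0,-0.2,0,0],
    [0.2,0,-0.5,0,0],
    [0.2,0,-0.6,0,0],
    [0,0,-0.6,0,0],
    [0,0,0,0,0],
  ],
)

```text
t: 18.8
ee_pos: [673.4, -215.2, 133.7]
tcp_rot: [0.939, 0.34, 0.04, -0.047]
wrist_force: [0.3, -0.3, 0.2]
opening: 0.1
```

apply_moves(
  moves=[
    [-0.3,-0.3,-0.4,0,0],
    [-0.6,-0.5,0,0,0],
    [-0.6,-0.5,0,0,0],
    [-0.6,-0.5,0,0,0],
    [-0.6,-0.5,0,0,0],
    [-0.6,-0.5,0,0,0],
    [-0.6,-0.5,0,0,0],
    [-0.4,-0.3,0,0,0],
    [0,0,0,0,0],
    [0,0,0,0,0],
  ],
)

```text
t: 19.8
ee_pos: [390.3, -215.4, 137.9]
tcp_rot: [0.939, 0.339, 0.038, -0.049]
wrist_force: [-0.2, 0.1, 0.9]
opening: -0.2
```

```bash
python3 - <<'E'
from h import *
snap("side","p",300,440,200,305,5.7)
snap("top","q",280,430,180,345,3.6)
M=units([-45,92],31)
print(proj("side",[np.r_[tow([[0,63]])[0],38]]),proj("top",[np.r_[tow([[0,63]])[0],38]]))
E
```

```text
t 19.9 F [ 0.2 -0.1 -1. ] now [[  36.1 -173.3]] [ 391.2 -215.4  137.8] yaw 39.6 units [4.12  3.588 2.348]
[[380.81708082 262.20852856]] [[372.50440712 226.53050037]]
```

View pics/p.png

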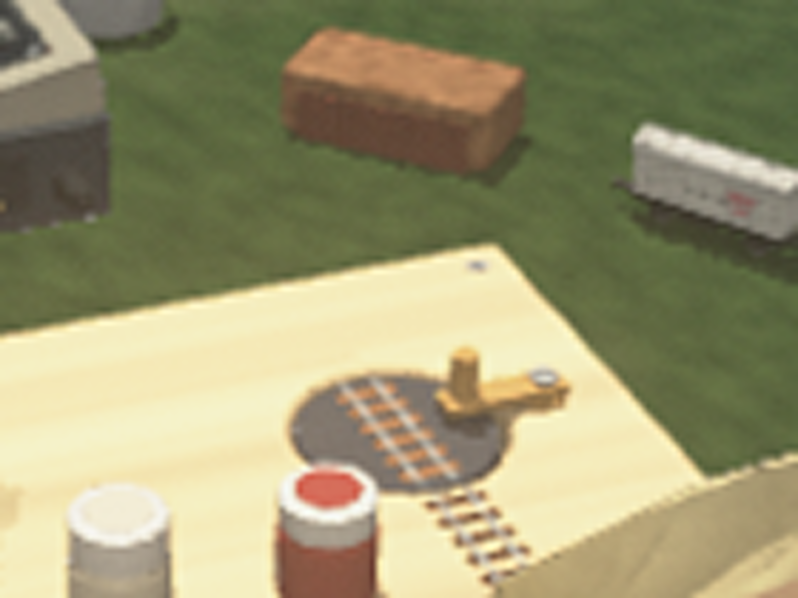

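View pics/q.png

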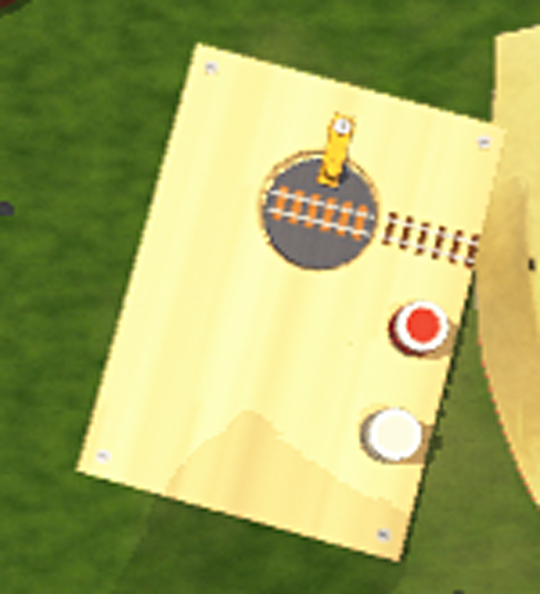

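```bash
python3 - <<'E'
from h import *
for a,b in(("top0","q_full"),("side0","p_full")):
    A=cv2.imread(f"pics/{a}.png");B=cv2.imread(f"pics/{b}.png");d=(cv2.absdiff(A,B).max(2)>60).astype(np.uint8)
    n,l,st,c=cv2.connectedComponentsWithStats(d);print(a,[tuple(x) for x in st[1:] if x[4]>12])
im=cv2.imread("pics/q_full.png");h=cv2.cvtColor(im,cv2.COLOR_BGR2HSV);m=cv2.inRange(h,(15,170,110),(30,255,255));m[:205]=0;m[240:]=0;m[:,:360]=0;m[:,385:]=0
ys,xs=np.nonzero(m);P=tob(ray("top",np.c_[xs,ys],24.5));print(len(P),P.min(0),P.max(0));v=cv2.fitLine(P.astype(np.float32),2,0,.01,.01).ravel();print(v)
E
```

```text
top0 [(np.int32(353), np.int32(213), np.int32(32), np.int32(42), np.int32(852)), (np.int32(341), np.int32(277), np.int32(33), np.int32(33), np.int32(779)), (np.int32(338), np.int32(345), np.int32(229), np.int32(135), np.int32(7871)), (np.int32(419), np.int32(409), np.int32(4), np.int32(5), np.int32(14)), (np.int32(404), np.int32(414), np.int32(4), np.int32(6), np.int32(17)), (np.int32(412), np.int32(416), np.int32(9), np.int32(8), np.int32(34)), (np.int32(508), np.int32(417), np.int32(12), np.int32(8), np.int32(29)), (np.int32(403), np.int32(423), np.int32(5), np.int32(5), np.int32(22)), (np.int32(409), np.int32(427), np.int32(5), np.int32(5), np.int32(17)), (np.int32(496), np.int32(426), np.int32(22), np.int32(21), np.int32(167)), (np.int32(532), np.int32(427), np.int32(5), np.int32(4), np.int32(15)), (np.int32(515), np.int32(428), np.int32(15), np.int32(8), np.int32(35)), (np.int32(589), np.int32(432), np.int32(4), np.int32(5), np.int32(14)), (np.int32(407), np.int32(434), np.int32(5), np.int32(5), np.int32(14)), (np.int32(538), np.int32(437), np.int32(6), np.int32(4), np.int32(16)
[... 3048 characters left out ...]
nt32(20)), (np.int32(39), np.int32(434), np.int32(6), np.int32(5), np.int32(22)), (np.int32(42), np.int32(438), np.int32(12), np.int32(6), np.int32(31)), (np.int32(48), np.int32(451), np.int32(8), np.int32(7), np.int32(25)), (np.int32(56), np.int32(457), np.int32(7), np.int32(4), np.int32(22)), (np.int32(56), np.int32(462), np.int32(5), np.int32(4), np.int32(14)), (np.int32(63), np.int32(464), np.int32(6), np.int32(10), np.int32(23)), (np.int32(57), np.int32(472), np.int32(5), np.int32(7), np.int32(24)), (np.int32(268), np.int32(475), np.int32(6), np.int32(5), np.int32(19))]
96 [-12.62954313  40.95122696] [10.80573634 91.64414561]
[ 6.9123015e-02  9.9760813e-01 -1.3830146e+00  6.9307732e+01]
```

```bash
python3 - <<'E'
from h import *
for th in(1.37,1.47,1.57):
  p=np.r_[tow([[-24*np.cos(th),87-24*np.sin(th)]])[0],38];print(th,proj("side",p),proj("top",p))
im=cv2.imread("pics/q_full.png");cv2.imwrite("pics/qz.png",cv2.resize(im[205:240,355:392],None,fx=16,fy=16,interpolation=0))
im=cv2.imread("pics/p_full.png");cv2.imwrite("pics/pz.png",cv2.resize(im[255:280,370:405],None,fx=16,fy=16,interpolation=0))
# bar ends: pivot screw & tip at stop
for n in("top","side"): print(n,proj(n,[np.r_[tow([q])[0],z] for q,z in(([0,87],27),([0,57],24.5),([-5,57],24.5),([5,57],24.5))]).round(1).tolist())
E
```

```text
1.37 [[379.79722099 260.56464951]] [[369.91709665 225.53631533]]
1.47 [[380.22812253 261.39137075]] [[371.18121342 226.09488956]]
1.57 [[380.81183108 262.20215871]] [[372.49379549 226.52757279]]
top [[375.2, 214.8], [370.7, 231.1], [368.0, 230.4], [373.5, 231.9]]
side [[394.7, 265.4], [376.8, 270.4], [375.5, 268.7], [378.2, 272.1]]
```

View pics/qz.png

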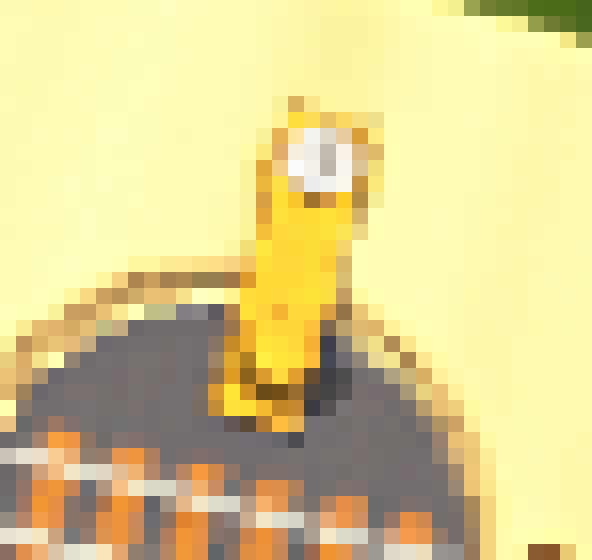

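View pics/pz.png

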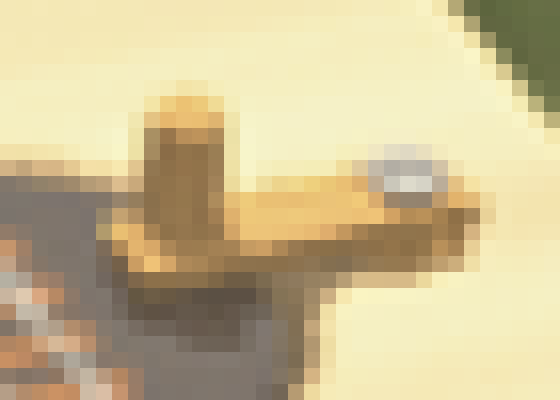

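```bash
python3 - <<'E'
from plant import arm
print(arm.close_job(),arm.read_state()['t'])
E
```

```text
the job is handed in; nothing more can be done
the job is handed in; nothing more can be done
```

The deck is in the pit and the catch is over it at its stop. I handed the job in at about 20 s, with the arm clear of everything.

**What I did:** I pushed the deck along the board with both half-open fingertips until it dropped into the pit. Then I pushed the catch pin round with the shut fingers and backed away.

**Last checks:**
- **Deck:** In the side view it measures 56 mm across at its seated height, with an even gap all round, so it lies flat. The top view also shows it centred in the pit.
- **Catch:** The push met about 4.5 N, and I pushed 1.5 mm further before backing off. The bar's corners and the pin then lay within about 1 pixel of where they should be at the stop in both views. A rough colour-mask line fit of the bar disagreed by about 4°, but track pixels had leaked into it, so I set it aside.
- **Bystanders:** Comparing pictures from before and after shows changes only at the deck, the catch, and the arm with its shadow. The arm hides the loupe in the last top view, so I did not check it separately.

**One detour:** My first turn for the catch push ran the last joint to its range limit. The tool swung off to the board's right side, reaching down to about 51 mm height, and kept a 7° tilt afterwards. Forces stayed near zero and I saw no contact. I turned back the other way and did the catch push with that tilt.

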